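# Refit the pump bottle's press sleeve and hold it at the third click

## Task

The pump bottle's stem is bare, and only one of the two loose sleeves fits over it: slide that one down the stem until it rests on the shoulder, and put the one that does not fit in the wooden tray. Then, pushing on the fitted sleeve with the gripper, press the pump down past its first two clicks to the third, not down to the stop, and finish while still holding it there against its spring. Leave the whale, the comb and the spoon where they are.

Things in the scene. Friction and masses are not known exactly. Their poses are not given: they have to be found in the camera images.
- bottle: amber pump bottle, 68 mm across, stuck to the nightstand by a suction foot (it does not move). Origin: centre of its underside, z up. Black collar on top up to 100 mm above the nightstand, with a short fixed spout along its own -x, reaching 57 mm from the axis at 79 to 97 mm height.
- pump (a joint): stroke of the pump in m, straight down: 0 = up (at rest), clicks (notches) at 0.008, 0.016 and 0.024, hard stop at 0.032. A spring always pushes it back up to 0 when let go: 3 N at 0 rising to 7.8 N at 0.024; on top of it the clicks add a ripple of +-2.5 N (hardest to push about 2 mm past each notch, easiest about 2 mm before the next), so about 11 N at most is needed for the third click.
- pump_seat (a point): centre of the upper face of the pump's shoulder, a black disc 27 mm across and 5 mm thick, on which a fitting sleeve comes to rest; 140 mm above the nightstand with the pump up. Moves with the pump.
- pump_tip (a point): centre of the top of the bare white stem, 14 mm in diameter, upright, standing 30 mm above the shoulder (top 6 mm tapered to 10.4 mm); 170 mm above the nightstand with the pump up. Moves with the pump.
- sleeve_wide: the sleeve that fits: black plastic tube standing upright, loose, 32 mm outside diameter, 38 mm tall, open through-bore 17 mm. Origin: centre of its lower end, z along its axis. Fully on the stem its origin is at pump_seat and its top stands 8 mm above the stem's tip.
- sleeve_narrow: the sleeve that does not fit: same outside (32 mm diameter, 38 mm tall, upright, loose) but its through-bore is only 9 mm. Origin: centre of its lower end, z along its axis.
- tray: shallow wooden tray, 130 mm (x) by 110 mm (y) outside, 22 mm high, walls and floor 6 mm; fixed. Origin: centre of its underside.
- whale: grey toy whale, body 72 mm across and 45 mm high, tail along its +x to 62 mm. Origin: centre of the body's underside. To be left alone.
- comb: flat black plastic comb, 170 mm (x) by 33 mm (y), 5 mm thick. Origin: underside, near its centre. To be left alone.
- spoon: steel spoon, bowl 38 mm across centred 55 mm along its +x, handle to 73 mm along -x, 7 mm high. Origin: underside, near its middle. To be left alone.
Mind the look-alikes: they are no part of the job. Leave any yellow look-alike of the sleeve_narrow alone.

How it is judged:
On the way, in this order (a step that is already met when the one before it is completed fails the run):
1. the fitting sleeve rests on the shoulder, the other lies released in the tray, and the pump has not yet been pressed to its second click (horizontal distance between sleeve_wide and pump_seat below 0.004 m and z of sleeve_wide in the frame of pump_seat between -0.004 and 0.004 m and angle between sleeve_wide's own z axis and vertical below 0.15 rad and x of sleeve_narrow in the frame of tray between -0.055 and 0.055 m and y of sleeve_narrow in the frame of tray between -0.045 and 0.045 m and z of sleeve_narrow in the frame of tray below 0.026 m and contact force between sleeve_narrow and the fingers below 0.1 N and linear speed of sleeve_narrow below 0.03 m/s and value of joint pump below 0.015 m), for 0.1 s.
2. the pump is at its third click, pressed by the gripper through the seated sleeve (horizontal distance between sleeve_wide and pump_seat below 0.004 m and z of sleeve_wide in the frame of pump_seat between -0.004 and 0.004 m and angle between sleeve_wide's own z axis and vertical below 0.15 rad and x of sleeve_narrow in the frame of tray between -0.055 and 0.055 m and y of sleeve_narrow in the frame of tray between -0.045 and 0.045 m and z of sleeve_narrow in the frame of tray below 0.026 m and contact force between sleeve_narrow and the fingers below 0.1 N and linear speed of sleeve_narrow below 0.03 m/s and value of joint pump between 0.0205 and 0.0275 m and contact force between the fingers and sleeve_wide above 2 N), for 0.3 s.
At the end, for the whole second after the job is handed in: The wide-bore sleeve is on the stem with its lower end within 4 mm of the shoulder; the narrow-bore one lies in the tray, released and at rest; the pump is held at the third click (stroke 20.5 to 27.5 mm) with the fingers pushing on the sleeve by more than 2 N (all of step 2); the arm keeps its last pose, push and grip.
It fails at once if the whale is shifted by more than 25 mm (distance of whale from where it was at the start of the episode above 0.025 m).
It fails at once if the comb is shifted by more than 25 mm (distance of comb from where it was at the start of the episode above 0.025 m).
It fails at once if the spoon is shifted by more than 25 mm (distance of spoon from where it was at the start of the episode above 0.025 m).
It also fails if it takes over 64 s, if anything falls off the work surface, if the arm or the gripper's body presses on something with over 40 N, if the wrist force passes 120 N, or if a joint passes its speed limit or range.

## Robot

A 6-joint arm with a two-finger parallel gripper is mounted at the origin on the work surface. World frame = base frame: x ahead of the robot, y to its left, z up, the work surface at z = 0. Lengths are in m, angles in rad, forces in N, time in s.
With the tool pointing down it reaches from about 0.3 to 0.875 m from the base axis. Payload 6.4 kg.
Tool frame: the origin (TCP) lies midway between the tips of the shut fingers; the grasp point (between the pads) lies 19 mm behind it (r.grip_depth is the distance from the TCP to the grasp point, in m); z points along the fingers, y is the line along which they close (so a half turn about z gives the same grasp; the last joint's range is limited). The gripper opens to 85 mm and grips with 20 to 120 N. Pads are 22 mm wide; open, the fingers measure 114 mm over their backs; the gripper's body (76 mm by 85 mm) begins 54 mm behind the grasp point. The pads swing forward as they close: fully open they stand 13 mm farther back than shut.
Start: joints at [-1.34, 0.181, 1.607, -0, 1.354, -0.206], TCP at [0.243, -0.521, 0.194] pointing down, gripper open.
Joint ranges: [-2.99, 2.99], [-0.89, 2.07], [0.3, 2.58], [-1.14, 4.28], [0, 2.63], [-3.12, 3.12]. Speed limits (rad/s): [2.57, 2.57, 3.01, 3.14, 3.14, 3.14].

## Interface

Orientations are given as a rotation vector (axis times angle).
In Python, from bench import r, snapshot gives the robot as it stands.
- The arm moves only by the tool arm_command, never from a script. Its argument "increments" is a list of rows, each a list of 7 numbers: the shift along the world's x, y, z in m, then the turn, a rotation vector about the world's x, y, z in degrees, then the opening, from 0 (shut) to 1 (fully open). In form: [[x, y, z, ax, ay, az, claw], ...]. A call has 1 to 10 rows; each row is the pose to reach, as a shift and turn from the pose commanded when the call began; what a row does not reach only later rows make up. A row lasts 1/8 s, in which the tool goes at most 62.5 mm and 10.7 degrees, less where a joint would pass 70% of its speed; a pose out of reach is approached as far as the arm can. A call with a gripper value outside its range is refused whole. The fingers move at their own pace and stop on an object; the grip force is fixed at half the most. Time passes only in rows, so rows that repeat a pose let the fingers close. It gives the time, the measured TCP pose, the force, the opening and the grip force at its end, in the units of the state.
- r.get_obs(): the state, without advancing time (a new reading comes with each control period).
- snapshot(name): name is "scene" or "top" or "wrist"; returns a dict with "frame" (384x512x3 uint8, red, green, blue), "intrinsics" (3x3 intrinsics, pixels), "R" (3x3) and "t" (3): a world point X has camera coordinates R X + t; the wrist camera has in their place "tool_from_camera" (4x4, takes a point from camera to tool coordinates, whose origin is the TCP and whose axes are the flange's). Camera axes: x right, y down, z forward; pixel columns grow to the right and rows downward; lengths in m; the calibration is good to about 2 mm. A picture is of the moment at which its call begins: read the wrist's pose just before it. There is no depth.
- r.finish_job(): hands the job in; it is judged then, once.
The state is a dict: "time_s": time; "joint_pos": joint angles; "qvel": joint speeds; "tau": joint torques, N m; "ee_pos": TCP position; "eef_rot": TCP orientation; "force": force on the tool from outside, world axes, zero at the start; "torque": the same for the moment, N m; "opening": opening from 0.0 (shut) to 1.0 (fully open); "grasp_force": force on a finger pad.
Only numpy, scipy, OpenCV 4.12 (cv2) and the standard library are available. Lean on these libraries where they do the work, as an engineer would, in place of code of your own. Each camera call takes 0.05 s, during which the arm holds its last target. There are 200 camera calls.

## Working session

There is one attempt and no reset: what is moved stays moved. The work goes in short steps, Python scripts to look and compute and a tool call to move; the robot and the scene stay as the last step left them, time stands still between calls to the robot, and variables do not carry over. Pictures are saved under pics/ and viewed, at most 10 in all, crops included, and the job is handed in when it is done.

Besides the shell and the picture viewer there is one more tool, called after "Call:" as a command line: name --pt "numbers of a row" for each row, then --argument value for the rest. arm_command: Moves the arm, as the interface text tells. Its arguments: {"type":"object","properties":{"increments":{"type":"array"}},"required":["increments"]}

```bash
mkdir -p pics; cat > h.py <<'E'
import numpy as np, cv2
from bench import r, snapshot
from scipy.spatial.transform import Rotation as Ro
def save(n,img,s=1):
    cv2.imwrite('pics/'+n+'.png',cv2.resize(img[:,:,::-1],None,fx=s,fy=s,interpolation=cv2.INTER_CUBIC))
def ray(S,uv,obs=None):
    d=np.linalg.inv(np.array(S['intrinsics']))@[uv[0],uv[1],1]
    if 'R' in S:
        R=np.array(S['R']);return -R.T@np.array(S['t']),R.T@d
    T=np.array(S['tool_from_camera']);W=Ro.from_rotvec(obs['eef_rot']).as_matrix()
    return W@T[:3,3]+obs['ee_pos'],W@T[:3,:3]@d
def onz(S,uv,z,obs=None):
    o,d=ray(S,uv,obs);return o+d*(z-o[2])/d[2]
def proj(S,X,obs=None):
    if 'R' in S: c=np.array(S['R'])@X+np.array(S['t'])
    else:
        T=np.array(S['tool_from_camera']);W=Ro.from_rotvec(obs['eef_rot']).as_matrix()
        c=T[:3,:3].T@(W.T@(np.array(X)-obs['ee_pos'])-T[:3,3])
    p=np.array(S['intrinsics'])@c;return p[:2]/p[2]
E
python3 - <<'E'
from h import *
o=r.get_obs();print(o)
fs=[snapshot(n) for n in('scene','top')]
import pickle;pickle.dump(fs,open('s0.pkl','wb'))
for f,n in zip(fs,'st'):print(onz(f,(256,192),0),ray(f,(256,192))[0])
save('a',np.vstack([f['frame'] for f in fs]),.78)
save('b',fs[1]['frame'],1.56)
E
```

```text
{'time_s': 0.0, 'joint_pos': array([-1.34032934e+00,  1.81538609e-01,  1.60803564e+00, -3.07786055e-06,
        1.35378497e+00, -2.06295326e-01]), 'qvel': array([-5.14640342e-07, -1.63714527e-03, -1.27326291e-03,  1.16005346e-04,
       -5.93840310e-04, -1.95945326e-03]), 'tau': array([-1.69838804e-03, -4.44872653e+01, -3.51340127e+01, -3.60417198e-04,
        9.06761969e-03, -2.23689568e-05]), 'ee_pos': array([ 0.24310078, -0.52039172,  0.19327222]), 'eef_rot': array([-3.06525342e+00, -6.80242850e-01,  3.82349248e-05]), 'force': array([ 0.28788396,  0.11139567, -0.54700155]), 'torque': array([-0.01160482, -0.04876871,  0.00113769]), 'grasp_force': 0.0, 'opening': 1.0015655778817758}
[0.50495123 0.09412655 0.        ] [ 1.13740932 -0.58674859  1.06057353]
[ 0.61529545 -0.00809649  0.        ] [ 0.33967136 -0.01504276  1.22216523]
```

View pics/a.png

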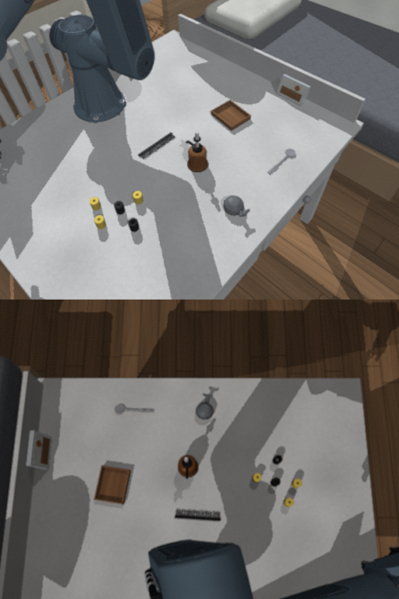

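View pics/b.png

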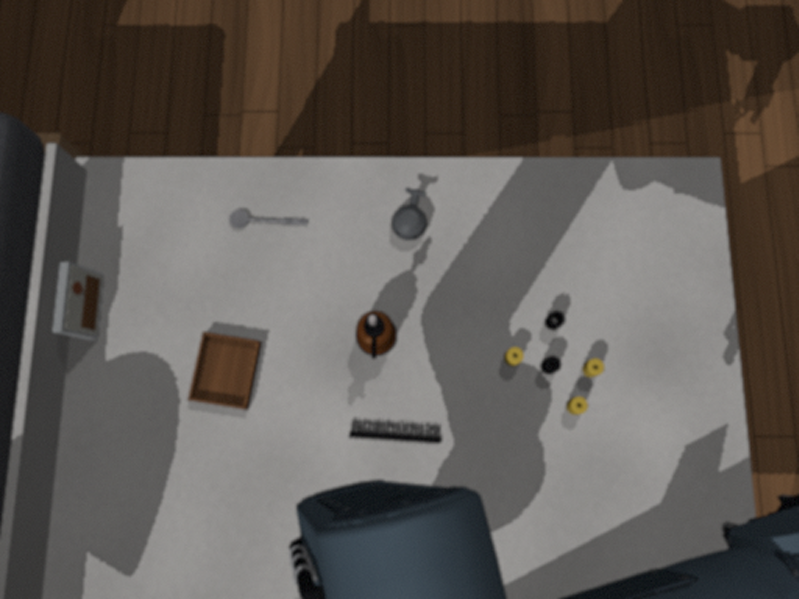

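The top view shows the candidates for the sleeves: black at about (555,319) and (550,365), and yellow look-alikes at (514,355), (595,367) and (578,405), all in 1.56x pixels. The bottle is at (375,335) and the tray at (226,370). The two black ones are the pair I want, and their bores have to be compared close up.

```bash
python3 - <<'E'
from h import *
import pickle
sc,tp=pickle.load(open('s0.pkl','rb'))
g=tp['frame'];k=1.56
for u,v in((555,319),(550,365)):
    u/=k;v/=k;u0,v0=int(u)-10,int(v)-10
    m=(g[v0:v0+20,u0:u0+20].max(2)<50).astype('uint8')
    n,l,s,c=cv2.connectedComponentsWithStats(m);i=1+np.argmax(s[1:,4])
    uv=c[i]+[u0,v0];print('black',uv,s[i],onz(tp,uv,.019),onz(tp,uv,.038))
for u,v in((514,355),(595,367),(578,405)):print('yel',onz(tp,(u/k,v/k),.03))
hsv=cv2.cvtColor(g,cv2.COLOR_RGB2HSV)
for (a,b,c,d) in((115,205,175,270),):
    m=((hsv[b:d,a:c,1]>90)).astype('uint8')
    cn=max(cv2.findContours(m,0,2)[0],key=cv2.contourArea)
    R=cv2.minAreaRect(cn);bx=cv2.boxPoints(R)+[a,b];print([onz(tp,p,.015).round(3) for p in bx],onz(tp,bx.mean(0),.015))
print('stem top',onz(tp,(374/k,319/k),.17),'whale',onz(tp,(408/k,222/k),.02),'comb',onz(tp,(395/k,432/k),0))
gs=sc['frame'];save('c',np.hstack([gs[160:230,150:210][:,:], gs[230:300,105:205]]),4)
save('d',np.hstack([g[180:270,310:400],g[190:240,225:275].repeat(2,0)[:90].repeat(2,1)]),4)
E
```

```text
black [355.20224719 204.73033708] [ 5  6 11 11 89] [ 0.57373765 -0.29926381  0.019     ] [ 0.57004135 -0.29477548  0.038     ]
black [352.56989247 233.49462366] [ 5  6 12 10 93] [ 0.48895518 -0.28807437  0.019     ] [ 0.48659773 -0.28376274  0.038     ]
yel [ 0.50445598 -0.2200164   0.03      ]
yel [ 0.48285563 -0.3677972   0.03      ]
yel [ 0.41351301 -0.3332317   0.03      ]
[array([0.424, 0.38 , 0.015]), array([0.552, 0.363, 0.015]), array([0.531, 0.254, 0.015]), array([0.403, 0.273, 0.015])] [0.47688297 0.31731379 0.015     ]
stem top [0.54393743 0.03255596 0.17      ] whale [ 0.76489253 -0.02427474  0.02      ] comb [ 0.36434567 -0.0011612   0.        ]
```

View pics/d.png

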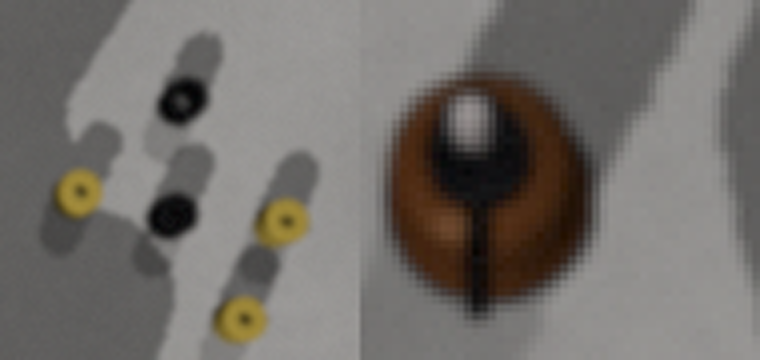

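The far black one seems to show a wider bore, but a wrist view has to confirm that.

Call:
arm_command --pt "0.05 0.036 0.02 0 0 0 1" --pt "0.1 0.072 0.04 0 0 0 1" --pt "0.15 0.108 0.05 0 0 0 1" --pt "0.2 0.144 0.06 0 0 0 1" --pt "0.25 0.18 0.06 0 0 0 1" --pt "0.26 0.19 0.06 0 0 0 1" --pt "0.26 0.19 0.06 0 0 0 0.6"

```text
time_s: 0.98
ee_pos: [0.5034, -0.3302, 0.2535]
eef_rot: [-3.065, -0.684, 0.002]
force: [0.1, -0.2, -0.6]
opening: 0.82
grasp_force: 0.0
```

```bash
python3 - <<'E'
from h import *
o=r.get_obs();S=snapshot('wrist');print(o['ee_pos'],o['eef_rot'],np.array(S['tool_from_camera']).round(3),o['force'],S['intrinsics'])
import pickle;pickle.dump((o,S),open('w1.pkl','wb'))
print([proj(S,X,o).round() for X in((.572,-.297,.038),(.488,-.286,.038),(.543,.032,.17))])
save('w1',S['frame'],1.5)
E
```

```text
[ 0.50342279 -0.33015562  0.25353062] [-3.06541612e+00 -6.83950187e-01  1.61525690e-03] [[ 0.001 -0.959 -0.285  0.072]
 [ 1.     0.001 -0.001 -0.   ]
 [ 0.001 -0.285  0.959 -0.18 ]
 [ 0.     0.     0.     1.   ]] [ 0.12945755 -0.1694404  -0.55348019] [[327.64316035   0.         262.03536147]
 [  0.         327.64316035 193.34431632]
 [  0.           0.           1.        ]]
[array([262.,  92.]), array([224., 154.]), array([-202.,  -88.])]
```

View pics/w1.png

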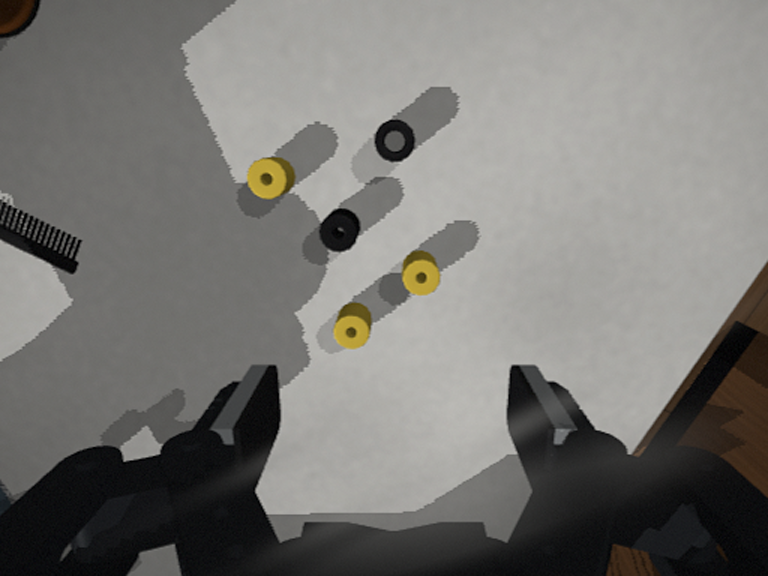

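The far black sleeve at (395,140) has the wide bore. The near one at (340,230) has the narrow bore. The three yellow ones are look-alikes to leave alone.

```bash
cat > m.py <<'E'
from h import *
def blk(S,o,uv,thr=60,R=30):
    g=S['frame'];u0,v0=int(uv[0])-R,int(uv[1])-R
    m=(g[v0:v0+2*R,u0:u0+2*R].max(2)<thr).astype('uint8')
    cs=cv2.findContours(m,0,2)[0];c=min(cs,key=lambda c:abs(cv2.pointPolygonTest(c,(R,R),True))-1e-2*cv2.contourArea(c))
    h=cv2.convexHull(c)[:,0]+np.array([u0,v0])
    P=np.array([onz(S,p,.038,o)[:2] for p in h]);Q=np.array([onz(S,p,.0,o)[:2] for p in h])
    return h,P,Q
E
python3 - <<'E'
from m import *
import pickle
o,S=pickle.load(open('w1.pkl','rb'))
for n,uv in(('wide',(263,93)),('nar',(227,153))):
    h,P,Q=blk(S,o,uv)
    # top face: hull pts; camera-side half of the outline is the top/bottom mix -> report both
    c,rad=cv2.minEnclosingCircle(P.astype('f4'));print(n,h.min(0),h.max(0),'top plane',c,2*rad,P.ptp(0) if hasattr(P,'ptp') else np.ptp(P,0))
    g=S['frame'].max(2);print(g[int(uv[1])-16:int(uv[1])+17:2,int(uv[0])-16:int(uv[0])+17:2])
E
```

```text
wide [250  80] [275 107] top plane (0.5710961818695068, -0.2982195019721985) 0.030761318281292915 [0.02986421 0.02986499]
[[175 175 175 174 175 175 175 150 109 111 112 116 114 117 115 113 113]
 [173 172 174 175 175 179 173 109 101  98 113 117 116 116 115 116 115]
 [172 173 176 178 174  58  17  26  25  25  22  61 115 117 116 117 116]
 [172 173 178 143  12  27  26  24  22  23  25  27  46 116 117 116 116]
 [172 174 159  11  24  23  19  20  18  21  25  25  28  40 116 117 117]
 [175 179  95  21  25  16  14  58  66  38  25  24  23  25  82 116 117]
 [177 134  17  21  24  23  95  89  90  91  79  23  21  25  44 118 115]
 [175 127  16  20  16  75  91  89  90  88  90  40  29  21  15 119 116]
 [148 121  20  20  11  94  90  89  91  90  88  77  22  26  17 105 116]
 [149 119  22  24  11  90  90  89  90  88  91  72  21  22  15 121 114]
 [149 130  18  24  25  70  91  90  87  92  91  30  25  23  25 116 182]
 [150 155  44  24  24  22  69  92  92  90  67  20  22  18  77 155 178]
 [152 152 121  24  24  27  23  16  18   6  25  24  21  20 165 178 177]
 [151 150 153  73  21  24  23  26  27  28  22  22   7 1
[... 858 characters left out ...]
 21  24  22  18  17  29  35  21  21  23  21  11  17 121 116]
 [ 92  31  22  22  20  16   5  33  95  29  18  24  23  14  26 120 128]
 [ 92  35  22  20  21  12   8   3   4  20  20  20  21  17  88 122 184]
 [ 91  48  22  22  23  23  13   9   5  21  19  21  23  13 173 185 181]
 [ 91  61  21  19  21  22  24  15  18  24  18  20  19 106 186 182 180]
 [ 89  92  33  23  23  19  21  21  23  20  20  21  13 141 183 183 183]
 [ 90  91  86  24  24  21  24  20  20  18  20  10 111 185 182 182 185]
 [ 89  89  91  84  46  18  19  21  24  19  28  80 186 180 180 182 184]
 [ 90  91  90  87 159 110  71  57  61 101 191 184 181 180 181 181 184]
 [ 90  89  91  89 129 154 153 155 170 181 182 180 180 179 181 182 185]]
```

Call:
arm_command --pt "-0.015 0.043 -0.05 0 0 0 0.6" --pt "-0.015 0.043 -0.11 0 0 0 0.6" --pt "-0.015 0.043 -0.16 0 0 0 0.6" --pt "-0.015 0.043 -0.2 0 0 0 0.6" --pt "-0.015 0.043 -0.23 0 0 0 0.6" --pt "-0.015 0.043 -0.248 0 0 0 0.6" --pt "-0.015 0.043 -0.248 0 0 0 0.6" --pt "-0.015 0.043 -0.248 0 0 0 0.2" --pt "-0.015 0.043 -0.248 0 0 0 0.2" --pt "-0.015 0.043 -0.248 0 0 0 0.2"

```text
time_s: 2.28
ee_pos: [0.4889, -0.2884, 0.0072]
eef_rot: [3.065, 0.681, 0.002]
force: [0.9, -0.2, 0.1]
opening: 0.198
grasp_force: 0.0
```

```bash
python3 - <<'E'
from h import *
o=r.get_obs();S=snapshot('wrist');T=snapshot('scene');print(o['ee_pos'],o['opening'],o['grasp_force'])
a=S['frame'];b=cv2.resize(T['frame'][220:310,100:220],(512,384))
save('e',np.hstack([a,b]),.78)
E
```

```text
[ 0.48889258 -0.288444    0.00720244] 0.19806483519396664 0.0
```

View pics/e.png

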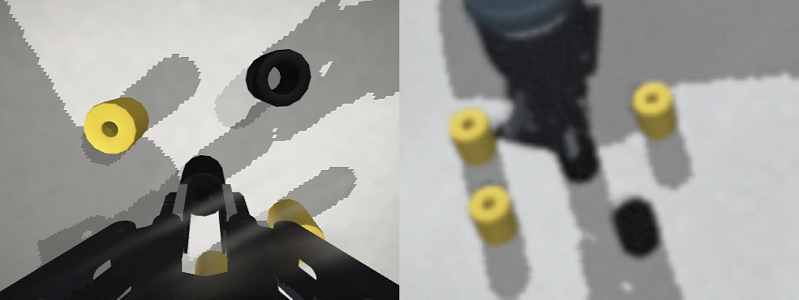

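The wrist view shows the narrow sleeve at (203,180), filling the gap between the pads. The opening simply reached the 0.2 I asked for with zero force, so I will close further.

Call:
arm_command --pt "0 0 0 0 0 0 0" --pt "0 0 0 0 0 0 0" --pt "0 0 0 0 0 0 0"

```text
time_s: 2.75
ee_pos: [0.4883, -0.288, 0.0062]
eef_rot: [-3.067, -0.681, 0.0]
force: [-0.2, -0.2, 0.2]
opening: 0.002
grasp_force: 0.0
```

```bash
python3 - <<'E'
from h import *
o=r.get_obs();S=snapshot('wrist');print(o['ee_pos'],o['opening'],o['grasp_force'])
a=S['frame'][150:384,150:384];a=np.clip(a*2.5,0,255).astype('uint8')
save('f',a,2.4)
E
```

```text
[ 0.48826771 -0.28797039  0.00616319] 0.0024834972807385885 0.0
```

View pics/f.png

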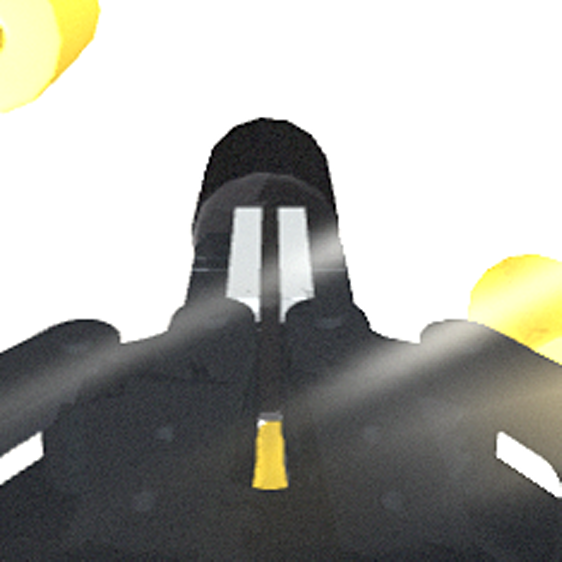

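```bash
python3 - <<'E'
from h import *
o=r.get_obs();S=snapshot('wrist')
W=Ro.from_rotvec(o['eef_rot']).as_matrix();x=W[:,0];print('toolx',x,'y',W[:,1])
for n,p in(('tcp',[0,0,0]),('grasp',[0,0,-.019]),('tip+11x',[.011,0,0]),('tip-11x',[-.011,0,0]),('g+11',[.011,0,-.032])):
    print(n,(proj(S,W@p+o['ee_pos'],o)-150)*2.4)
for n,uv in(('side bottom',(268,120)),('arc',(268,175)),('strip',(268,208)),('left',(195,235)),('right',(338,235))):
    p=np.array(uv)/2.4+150;
    for z in(0,.006,.038):print(n,z,(W.T@(onz(S,p,z,o)-o['ee_pos']))[:2].round(4))
E
```

```text
toolx [ 9.06100422e-01  4.23062669e-01 -5.33290130e-05] y [ 4.23062657e-01 -9.06100416e-01 -1.58652556e-04]
tcp [270.66968273 177.71825091]
grasp [270.77889831 209.80890802]
tip+11x [270.74222238 135.20136719]
tip-11x [270.59946522 218.87407329]
g+11 [270.95822027 186.34622939]
side bottom 0 [ 0.0129 -0.0007]
side bottom 0.006 [ 0.0148 -0.0007]
side bottom 0.038 [ 0.025  -0.0006]
arc 0 [-0.0017 -0.0007]
arc 0.006 [ 0.0007 -0.0007]
arc 0.038 [ 0.0134 -0.0006]
strip 0 [-0.0108 -0.0007]
strip 0.006 [-0.0081 -0.0006]
strip 0.038 [ 0.0062 -0.0006]
left 0 [-0.0184 -0.0196]
left 0.006 [-0.0155 -0.019 ]
left 0.038 [ 0.0001 -0.0156]
right 0 [-0.0184  0.0175]
right 0.006 [-0.0154  0.0169]
right 0.038 [0.0002 0.0138]
```

```bash
python3 - <<'E'
from h import *
print(r.grip_depth,[a for a in dir(r) if a[0]!='_'])
o=r.get_obs();T=snapshot('scene');W=Ro.from_rotvec(o['eef_rot']).as_matrix()
a=T['frame'][230:310,100:220].copy();a=np.clip(a*1.8,0,255).astype('uint8');k=6.5
a=cv2.resize(a,None,fx=k,fy=k,interpolation=cv2.INTER_CUBIC)
for z in(0,-.019,-.043,-.08):
    p=(proj(T,W@[0,0,z]+o['ee_pos'],o)-[100,230]+.5)*k;cv2.circle(a,tuple(int(v) for v in p),4,(255,0,0),1)
save('g',a)
E
```

```text
0.0187 ['MotionError', 'finish_job', 'get_obs', 'grip_depth']
```

View pics/g.png

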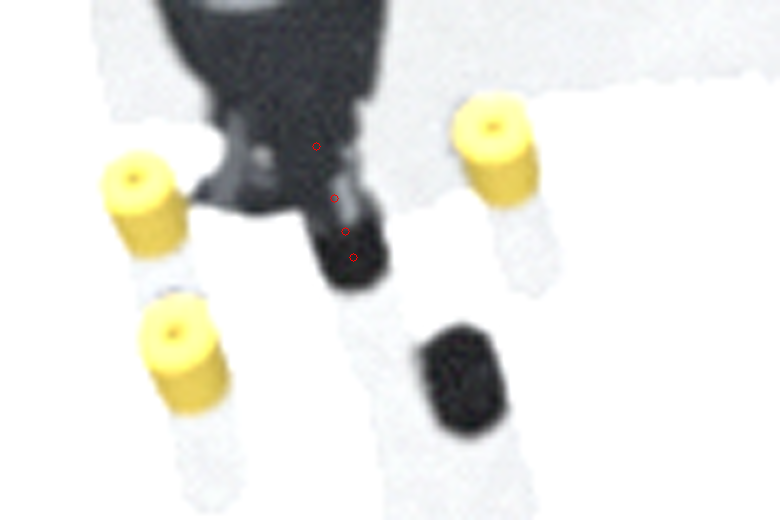

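The scene view shows the shut fingers ending near the sleeve's top at about (350,222), not at the marked TCP at (353,257). The real tips therefore sit well behind the reported TCP. I will probe gently on the sleeve top to measure the offset.

Call:
arm_command --pt "0 0 -0.001 0 0 0 0" --pt "0 0 -0.002 0 0 0 0" --pt "0 0 -0.003 0 0 0 0"

```text
time_s: 3.28
ee_pos: [0.4882, -0.288, 0.0031]
eef_rot: [-3.067, -0.681, 0.0]
force: [0.0, 0.0, -0.6]
opening: -0.001
grasp_force: 0.0
```

Call:
arm_command --pt "0 0 -0.001 0 0 0 0" --pt "0 0 -0.002 0 0 0 0" --pt "0 0 -0.003 0 0 0 0" --pt "0 0 -0.004 0 0 0 0"

```text
time_s: 3.78
ee_pos: [0.4888, -0.2885, 0.0009]
eef_rot: [3.066, 0.681, 0.001]
force: [-5.5, 4.1, 19.7]
opening: -0.001
grasp_force: 9.7
```

Contact came at reported z of about 0.0015, with the sleeve top at 0.038. The real shut tips are therefore about 36 mm above the reported TCP. I will raise, open, and descend that much lower.

Call:
arm_command --pt "0 0 0.03 0 0 0 0" --pt "0 0 0.05 0 0 0 0.4" --pt "0 0 0.05 0 0 0 0.7" --pt "0 0 0.05 0 0 0 0.7" --pt "0 0 0.05 0 0 0 0.7" --pt "0 0 0.03 0 0 0 0.7" --pt "0 0 0.01 0 0 0 0.7" --pt "0 0 0.0 0 0 0 0.7" --pt "0 0 -0.005 0 0 0 0.7"

```text
time_s: 4.9
ee_pos: [0.4878, -0.2876, -0.0068]
eef_rot: [-3.066, -0.68, 0.001]
force: [-0.7, 0.4, 0.2]
opening: 0.706
grasp_force: 0.0
```

```bash
python3 - <<'E'
from h import *
o=r.get_obs();S=snapshot('wrist');print(o['ee_pos'],o['opening'],o['force'])
save('i',np.clip(S['frame']*1.6,0,255).astype('uint8'),1.4)
E
```

```text
[ 0.48780103 -0.28762188 -0.00677696] 0.705546890369442 [-0.72600257  0.36527419  0.23075042]
```

View pics/i.png

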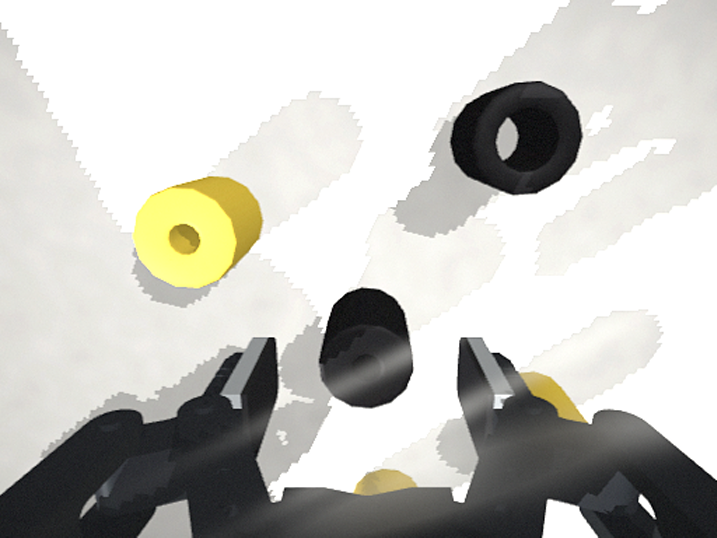

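The narrow sleeve stands upright at (366,365), centred between the open pads at (275) and (458). The wide one at (515,137) and the yellow ones are undisturbed. I will descend and grip.

Call:
arm_command --pt "0 0 -0.01 0 0 0 0.7" --pt "0 0 -0.018 0 0 0 0.7" --pt "0 0 -0.024 0 0 0 0.7" --pt "0 0 -0.024 0 0 0 0.4" --pt "0 0 -0.024 0 0 0 0" --pt "0 0 -0.024 0 0 0 0" --pt "0 0 -0.024 0 0 0 0"

```text
time_s: 5.82
ee_pos: [0.4884, -0.2881, -0.0296]
eef_rot: [3.067, 0.681, 0.0]
force: [-0.5, 0.6, 0.8]
opening: 0.363
grasp_force: 59.3
```

Call:
arm_command --pt "0 0 0.06 0 0 0 0" --pt "0 0 0.12 0 0 0 0" --pt "0 0 0.18 0 0 0 0" --pt "0 0.03 0.23 0 0 0 0" --pt "0 0.08 0.25 0 0 0 0" --pt "0 0.13 0.25 0 0 0 0" --pt "0 0.18 0.25 0 0 0 0" --pt "0 0.23 0.25 0 0 0 0" --pt "0 0.28 0.25 0 0 0 0" --pt "0 0.33 0.25 0 0 0 0"

```text
time_s: 7.08
ee_pos: [0.488, 0.0436, 0.2204]
eef_rot: [3.067, 0.68, 0.001]
force: [0.7, -0.9, -0.5]
opening: 0.363
grasp_force: 59.5
```

Call:
arm_command --pt "0 0.05 0 0 0 0 0" --pt "0 0.1 0 0 0 0 0" --pt "0 0.15 0 0 0 0 0" --pt "0 0.2 0 0 0 0 0" --pt "-0.01 0.25 0 0 0 0 0" --pt "-0.011 0.275 0 0 0 0 0" --pt "-0.011 0.275 0 0 0 0 0"

```text
time_s: 7.95
ee_pos: [0.4766, 0.3185, 0.22]
eef_rot: [-3.066, -0.685, 0.0]
force: [0.2, -0.1, -0.6]
opening: 0.364
grasp_force: 59.5
```

```bash
python3 - <<'E'
from h import *
o=r.get_obs();S=snapshot('wrist');print(o['ee_pos'],o['eef_rot'],o['opening'],o['grasp_force'])
g=S['frame'];hsv=cv2.cvtColor(g,cv2.COLOR_RGB2HSV)
m=((hsv[:,:,1]>90)&(hsv[:,:,0]<25)).astype('uint8')
m=cv2.morphologyEx(m,3,np.ones((5,5)));cs=sorted(cv2.findContours(m,0,2)[0],key=cv2.contourArea)[-2:]
for c in cs:
    ap=cv2.approxPolyDP(cv2.convexHull(c),6,True)[:,0]
    print(cv2.contourArea(c),[(p.tolist(),onz(S,p,.022,o)[:2].round(3).tolist()) for p in ap])
print('TCPpx',proj(S,[.477,.317,.022],o))
import pickle;pickle.dump((o,S),open('w2.pkl','wb'))
E
```

```text
[0.47655686 0.31852813 0.21996373] [-3.06586926e+00 -6.85234632e-01  4.59697921e-04] 0.3635229347131908 59.485178254544735
3016.0 [([471, 180], [0.561, 0.085]), ([511, 180], [0.581, 0.042]), ([511, 249], [0.508, -0.014]), ([459, 220], [0.513, 0.068]), ([456, 200], [0.533, 0.086])]
9908.0 [([254, 87], [0.546, 0.362]), ([332, 142], [0.53, 0.256]), ([273, 222], [0.412, 0.274]), ([196, 181], [0.42, 0.38])]
TCPpx [263.93306439 160.65691815]
```

Call:
arm_command --pt "0 0 -0.06 0 0 0 0" --pt "0 0 -0.12 0 0 0 0" --pt "0 0 -0.17 0 0 0 0" --pt "0 0 -0.21 0 0 0 0" --pt "0 0 -0.235 0 0 0 0" --pt "0 0 -0.242 0 0 0 0" --pt "0 0 -0.242 0 0 0 0" --pt "0 0 -0.242 0 0 0 0.5" --pt "0 0 -0.242 0 0 0 0.55" --pt "0 0 -0.242 0 0 0 0.55"

```text
time_s: 9.25
ee_pos: [0.4777, 0.3172, -0.0211]
eef_rot: [-3.067, -0.681, -0.002]
force: [-0.4, -0.4, -0.3]
opening: 0.545
grasp_force: 0.0
```

Call:
arm_command --pt "0 0 0.02 0 0 0 0.55" --pt "0 0 0.06 0 0 0 0.55" --pt "0 0 0.12 0 0 0 0.55" --pt "0 0 0.18 0 0 0 0.6" --pt "0 0 0.22 0 0 0 0.6" --pt "0 0 0.24 0 0 0 0.6"

```text
time_s: 10.0
ee_pos: [0.4785, 0.3176, 0.2234]
eef_rot: [-3.066, -0.681, -0.01]
force: [-1.0, 0.6, -0.3]
opening: 0.599
grasp_force: 0.0
```

```bash
python3 - <<'E'
from m import *
o=r.get_obs();S=snapshot('wrist');T=snapshot('top');print(o['ee_pos'],o['opening'],o['force'])
p=proj(S,[.477,.318,.04],o);print(p)
h,P,Q=blk(S,o,p,50,35);print(h.min(0),h.max(0));c=(h.min(0)+h.max(0))/2;print('nar at',onz(S,c,.03,o))
# pump from top & wrist
for nm,C,oo in(('w',S,o),('t',T,None)):
    q=proj(C,[.543,.032,.17],oo);print(nm,q)
    q=proj(C,[.543,.032,.12],oo);print(nm,q)
a=np.clip(S['frame'].astype(float)*1.5,0,255).astype('uint8')
u=T['frame'][190:240,215:265];save('j',np.hstack([a,cv2.resize(u,(384,384),interpolation=cv2.INTER_CUBIC)]),.85)
E
```

```text
[0.47850683 0.31764246 0.22336285] 0.5987662946102037 [-1.03758939  0.62988464 -0.25725757]
[261.65548074 165.04096503]
[249 148] [276 179]
nar at [0.47724512 0.31705477 0.03      ]
w [621.2572846  272.96195335]
w [565.52147481 245.84008109]
t [239.9555223  204.84618379]
t [240.74414097 208.38080567]
```

View pics/j.png

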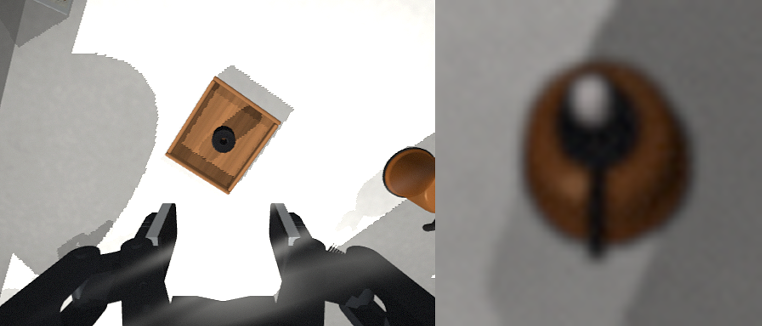

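The narrow sleeve stands in the middle of the tray at (223,138). Next I will hover over the stem to measure it on the way.

Call:
arm_command --pt "0.01 -0.02 0.05 0 0 0 0.6" --pt "0.02 -0.06 0.09 0 0 0 0.6" --pt "0.035 -0.11 0.127 0 0 0 0.6" --pt "0.05 -0.16 0.127 0 0 0 0.6" --pt "0.06 -0.21 0.127 0 0 0 0.6" --pt "0.065 -0.26 0.127 0 0 0 0.6" --pt "0.065 -0.286 0.127 0 0 0 0.6" --pt "0.065 -0.286 0.127 0 0 0 0.6" --pt "0.065 -0.286 0.127 0 0 0 0.6"

```text
time_s: 11.22
ee_pos: [0.5419, 0.0316, 0.3448]
eef_rot: [-3.066, -0.681, 0.001]
force: [0.6, 0.4, -0.4]
opening: 0.596
grasp_force: 0.0
```

```bash
python3 - <<'E'
from m import *
import pickle
o=r.get_obs();S=snapshot('wrist');print(o['ee_pos'],o['eef_rot'],o['qvel'].round(3))
pickle.dump((o,S),open('w3.pkl','wb'))
p=proj(S,[.543,.032,.17],o);q=proj(S,[.543,.032,.14],o);print(p,q)
g=S['frame'].astype(int);u,v=int(p[0]),int(p[1]);R=40
w=g[v-R:v+R,u-R:u+R]
m=((w.min(2)>75)&(np.ptp(w,2)<30)).astype('uint8')
n,l,s,c=cv2.connectedComponentsWithStats(m)
for i in range(1,n):
    if s[i,4]>15:print(s[i]+[u-R,v-R,0,0,0],c[i]+[u-R,v-R])
for y in range(v-30,v+34,3):print(y,g[y,u-30:u+33,].max(1)[::3])
E
```

```text
[0.54194576 0.03161385 0.34477052] [-3.06619207e+00 -6.80698215e-01  9.48943197e-04] [ 0.019 -0.002 -0.004 -0.001  0.001 -0.003]
[262.80269407 163.4029355 ] [262.79054942 158.40039454]
[ 222  123   80   80 4247] [262.56463386 170.60230751]
[254 150  12  15 147] [259.56462585 157.21768707]
133 [192 183  83  69  96 102 104 103 107 109 107 107 105 103 101  67  61  51
 131 129 129]
136 [191 132  94  90 105 105 107  87  17  30  26  11 109 104  97  91  63  59
 131 129 128]
139 [163 129  91 108 108 109  16  24  29  30  32  33  28  82  95  90  72  65
 116 128 126]
142 [167 136 103 111 110  88  25  29  30  30  29  24  25  23  97  89  85  59
 117 127 127]
145 [167 150 112 112 112  26  29  24  18  27  28  19  20  21  79  90  87  62
 131 127 128]
148 [165 159 106 118 118  34  25  25  26  21  16  17  17  19  68  92  90  56
 126 128 128]
151 [165 168 107 131 127  39  27  22  74 103 111  22  20  18  54  92  90  68
 131 128 128]
154 [165 169 102 145 140  71  24  20  95 108 110  84  19  15  94  94  82 102
 129 128 127]
157 [166  92  98 140 145 122  22  51 162 128 127  89  14  16  99  95  71 133
 129 
[... 491 characters left out ...]
5  12 102 125 126 125 128 129 130 128 128 130 129
 128 127 131]
178 [ 98  97 101 102   7  13  80 127 124 128 128 129 130 130 129 129 128 129
 129 130 130]
181 [100  98  99  56  13  11 130 129 129 129 129 128 127 129 130 132 130 129
 129 130 132]
184 [100 105 103  97  16 108 127 128 130 129 129 128 128 129 130 133 132 130
 130 130 131]
187 [127 127 125 126 126 127 129 129 129 131 130 129 128 130 132 128 131 130
 129 127 130]
190 [129 128 126 129 128 128 128 130 130 129 128 128 130 130 131 130 132 133
 129 127 128]
193 [128 129 129 130 131 130 128 129 130 130 129 128 128 129 130 129 130 131
 129 128 130]
196 [128 129 128 129 130 130 129 128 128 131 129 128 130 132 129 131 131 134
 131 129 129]
```

```bash
python3 - <<'E'
from m import *
import pickle
o,S=pickle.load(open('w3.pkl','rb'))
print(onz(S,(259.8,159.5),.17,o),onz(S,(260,154.5),.14,o))
for X in((.5395,.0275,.17),):print(proj(S,X,o),proj(S,np.array(X)-[0,0,.03],o))
g=S['frame'].astype(int)
m=((g[145:168,248:274].min(2)>60)*1);print('\n'.join(''.join('.#'[k] for k in q) for q in m))
print('\n'.join(' '.join('%3d'%k for k in q) for q in g[148:168,250:271].max(2)))
E
```

```text
[0.54553434 0.03681902 0.17      ] [0.54582193 0.03696695 0.14      ]
[265.14944667 167.93669313] [264.9643743  162.61850874]
..........................
..........................
..........................
..........................
..........................
..........####............
........########..........
.......##########.........
......###########.........
......############........
......############........
......############........
......############........
.....#############........
......############........
......############........
......############........
.......##########.........
.......#########..........
........########..........
...........#..............
..........................
........................##
 25  19  23  25  27  22  26  28  24  21  22  17  16  15  16  17  14  22  17  18  18
 22  21  26  25  23  25  24  26  33  35  31  30  21  17  15  18  12  17  18  19  16
 29  27  26  25  22  24  31  56  75  84  86  81  60  33  13  19  19  17  16  18  17
 27  23  28  22  22  40  74  95  99 103 105 107 111  89  40  22  17  17  20  20  21
 23  24  24  23  
[... 626 characters left out ...]
 118  94  54  16  16  15  47
 61   8  13  54  88 115 131 129 130 130 130 129 132 133 119  81  19  14  16  48  91
101  11  10  26  79 121 133 130 130 130 132 130 131 128 114  73  21  13  31  83 109
 89  12  12  10  51 109 134 130 130 129 131 131 132 128 102  46   8  13  62  94 102
 43  12  10  14  27  75 117 131 133 132 132 132 127 105  62  21  17  48  88 105 105
 23  12  13  12  10  26  65 108 128 128 129 115  95  64  19  34  60  94 112 112 114
  9  10  16  15  11  16  29  35  54  66  56  41  31  31  60 100 121 118 115 114 114
 11  12  13  11  12  49  87  80  54  52  63  73  70 100 122 121 117 116 114 112 107
  9  13  14  17  12  69 112 123 123 122 120 121 119 119 118 117 115 112 105  95  83
```

Call:
arm_command --pt "0 -0.05 0 0 0 0 0.7" --pt "0.005 -0.1 0 0 0 0 0.7" --pt "0.01 -0.15 0 0 0 0 0.7" --pt "0.02 -0.2 -0.03 0 0 0 0.7" --pt "0.025 -0.25 -0.06 0 0 0 0.7" --pt "0.029 -0.3 -0.1 0 0 0 0.7" --pt "0.029 -0.33 -0.132 0 0 0 0.7" --pt "0.029 -0.33 -0.132 0 0 0 0.7" --pt "0.029 -0.33 -0.132 0 0 0 0.7"

```text
time_s: 12.4
ee_pos: [0.5721, -0.2977, 0.2139]
eef_rot: [-3.066, -0.683, -0.001]
force: [-0.4, 1.4, -0.5]
opening: 0.7
grasp_force: 0.0
```

```bash
python3 - <<'E'
from m import *
import pickle
o=r.get_obs();S=snapshot('wrist');print(o['ee_pos'],o['opening'])
p=proj(S,[.571,-.298,.038],o);print(p)
u,v=int(p[0]),int(p[1]);g=S['frame'].max(2)[v-26:v+26,u-26:u+26]
m=(g<60).astype('uint8');cs,hi=cv2.findContours(m,cv2.RETR_CCOMP,cv2.CHAIN_APPROX_NONE)
for c,h in zip(cs,hi[0]):
    if cv2.contourArea(c)>30:
        e=cv2.fitEllipse(c);print('hole' if h[3]>=0 else 'out',np.array(e[0])+[u-26,v-26],e[1:],cv2.boundingRect(c),onz(S,np.array(e[0])+[u-26,v-26],.038,o))
print('\n'.join(' '.join('%3d'%k for k in q) for q in g[::2,::2]))
E
```

```text
[ 0.57209954 -0.29772016  0.21394403] 0.7004550676419072
[262.35634104 165.36328728]
out [262.6488266  162.65906525] ((26.621477127075195, 31.470565795898438), 1.3732025623321533) (13, 8, 28, 32) [ 0.57387891 -0.29700264  0.038     ]
hole [262.56177521 161.85693741] ((9.41834545135498, 13.401792526245117), 88.00489807128906) (19, 18, 16, 11) [ 0.57464887 -0.29653458  0.038     ]
173 176 173 175 175 176 174 174 174 173 173 172 171 169 170 169 107 111 114 111 114 112 111 111 111 112
175 173 174 176 175 175 175 173 173 172 173 173 173 172 141 106 111 113 113 114 112 111 111 112 110 112
173 174 174 174 174 172 171 174 173 171 173 172 173 106 109 110 111 113 113 115 112 114 111 114 112 111
170 171 172 172 170 171 172 172 172 173 172 154 113 115 115 113 114 113 114 113 114 116 114 113 114 113
169 169 168 169 168 169 170 172 172 174 177  87  28  16   2  61 111 115 115 115 115 115 113 115 114 114
169 171 169 169 168 170 171 173 176 140  26   6  10   2   7  10   1  33 116 115 114 117 115 115 114 115
170 171 170 170 169 169 172 175 160   0   2   2   8   8   7   8   7   5  37 115 114 115 115 11
[... 1285 characters left out ...]
 149 151 143  71  39  16  17  15  13  58 154 181 175 175 175 173 175 174 175
149 149 150 149 148 150 149 148 149 151 150 154 120 113 130 146 182 176 175 174 174 175 174 173 175 175
148 148 149 149 149 150 151 149 151 151 149 151 175 177 179 176 177 177 174 175 174 177 175 174 174 174
150 149 149 150 151 151 150 151 150 148 163 176 174 176 177 177 177 177 176 176 176 177 175 175 174 174
176 148 150 152 151 150 150 150 151 177 177 175 176 177 178 178 178 176 178 176 176 177 176 174 173 174
174 176 180 154 156 149 180 153 178 174 175 174 178 177 177 178 177 177 178 176 175 175 175 175 175 174
175 176 175 177 177 180 178 178 177 177 174 175 176 177 177 177 176 177 177 178 176 175 175 175 176 175
```

Call:
arm_command --pt "-0.001 0 -0.06 0 0 0 0.7" --pt "-0.001 0 -0.12 0 0 0 0.7" --pt "-0.001 0 -0.17 0 0 0 0.7" --pt "-0.001 0 -0.21 0 0 0 0.7" --pt "-0.001 0 -0.235 0 0 0 0.7" --pt "-0.001 0 -0.244 0 0 0 0.7" --pt "-0.001 0 -0.244 0 0 0 0.45" --pt "-0.001 0 -0.244 0 0 0 0" --pt "-0.001 0 -0.244 0 0 0 0" --pt "-0.001 0 -0.244 0 0 0 0"

```text
time_s: 13.7
ee_pos: [0.5719, -0.2999, -0.0285]
eef_rot: [3.065, 0.68, 0.004]
force: [-0.4, 2.2, 7.0]
opening: 0.361
grasp_force: 59.9
```

Call:
arm_command --pt "0 0 0.05 0 0 0 0" --pt "0 0 0.11 0 0 0 0" --pt "0 0 0.17 0 0 0 0" --pt "0 0.03 0.22 0 0 0 0" --pt "0 0.08 0.25 0 0 0 0" --pt "-0.005 0.13 0.25 0 0 0 0" --pt "-0.01 0.18 0.25 0 0 0 0" --pt "-0.015 0.23 0.25 0 0 0 0" --pt "-0.02 0.26 0.25 0 0 0 0" --pt "-0.02 0.26 0.25 0 0 0 0"

```text
time_s: 14.95
ee_pos: [0.55, -0.0371, 0.2199]
eef_rot: [3.066, 0.685, 0.001]
force: [0.5, 0.3, -0.2]
opening: 0.358
grasp_force: 59.6
```

```bash
python3 - <<'E'
from m import *
import pickle
o=r.get_obs();S=snapshot('wrist');print(o['ee_pos'],o['eef_rot'],o['opening'],o['force'])
pickle.dump((o,S),open('w4.pkl','wb'))
W=Ro.from_rotvec(o['eef_rot']).as_matrix()
for z in(-.028,-.066):print(proj(S,o['ee_pos']+[0,0,-z],o))
print(proj(S,[.5456,.0367,.17],o))
g=S['frame'][215:384,170:360].copy();g=np.clip(g*3.,0,255).astype('uint8');save('k',np.hstack([cv2.resize(g,None,fx=2.6,fy=2.6,interpolation=cv2.INTER_CUBIC),cv2.resize(S['frame'],(293,439))]))
E
```

```text
[ 0.54997522 -0.03706906  0.21987239] [3.06560817e+00 6.85366877e-01 1.39315152e-03] 0.35807383511585505 [ 0.54640148  0.34141063 -0.21647144]
[262.87925159 244.74095227]
[263.07759847 286.54683235]
[166.12886515 161.65947414]
```

View pics/k.png

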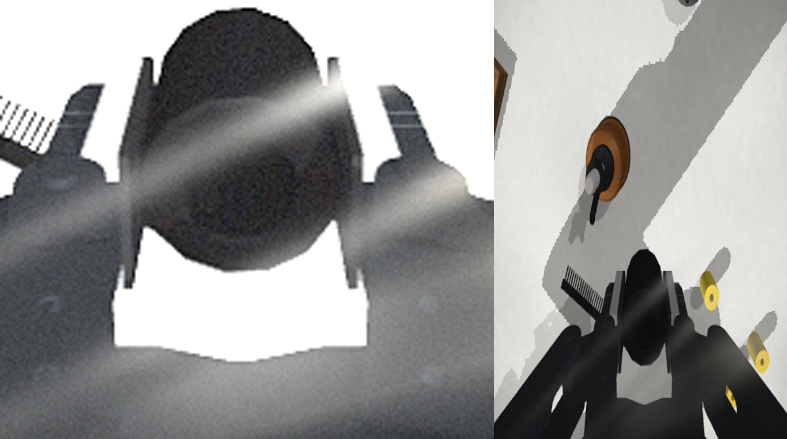

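The wide sleeve is held centred at column 263, with its top disc at about row 285, which matches the prediction. The bottle's stem is visible ahead.

```bash
python3 - <<'E'
from m import *
import pickle
o,S=pickle.load(open('w4.pkl','rb'))
W=Ro.from_rotvec(o['eef_rot']).as_matrix();x=W[:,0];y=W[:,1]
for n,dx,h in(('bot front 218',.016,.0285),('top front 252.3',.016,.0665),('top back 318.8',-.016,.0665)):
    print(n,[proj(S,o['ee_pos']+x*(dx+d)+[0,0,h],o)[1].round(1) for d in(-.003,0,.003)])
print('cols pred 143/2.6+170=225 , 355/2.6+170=306.5',[proj(S,o['ee_pos']+y*d+[0,0,.0665],o)[0].round(1) for d in(-.016,.016)])
g=S['frame'].astype(int)[148:182,150:184]
m=((g.min(2)>70)&(np.ptp(g,2)<25));print('\n'.join(''.join('.#'[int(k)] for k in q) for q in m))
E
```

```text
bot front 218 [np.float64(221.1), np.float64(215.4), np.float64(209.6)]
top front 252.3 [np.float64(257.4), np.float64(250.3), np.float64(243.1)]
top back 318.8 [np.float64(327.9), np.float64(321.7), np.float64(315.4)]
cols pred 143/2.6+170=225 , 355/2.6+170=306.5 [np.float64(222.4), np.float64(303.7)]
############..........########....
############........############..
###########.......###############.
###########.....##################
###########...####################
###########..#####################
###########.######################
##################################
##################################
##################################
##################################
##################################
##################################
#################################.
#################################.
################################..
##############################....
#############################.....
############################......
###########################.......
#########################.........
########################..........
######################............
########################..........
########################..........
#######################...........
#######################...........
######################...........#
######################..........##
######################..........##
#####################...........##
#####################..........###
####################...........###
####################..........####
```

Call:
arm_command --pt "-0.005 0.04 0 0 0 0 0" --pt "-0.005 0.075 0 0 0 0 0" --pt "-0.005 0.075 -0.03 0 0 0 0" --pt "-0.005 0.075 -0.06 0 0 0 0" --pt "-0.005 0.075 -0.06 0 0 0 0" --pt "-0.005 0.075 -0.06 0 0 0 0"

```text
time_s: 15.75
ee_pos: [0.5462, 0.035, 0.1604]
eef_rot: [3.067, 0.679, 0.002]
force: [-0.1, 0.2, 0.6]
opening: 0.365
grasp_force: 59.6
```

```bash
python3 - <<'E'
from h import *
o=r.get_obs();print(o['ee_pos'],o['eef_rot'],o['force'])
E
```

```text
[0.5461903  0.03498969 0.16037604] [3.06669770e+00 6.78806476e-01 2.00576697e-03] [-0.05213577  0.17289727  0.62900227]
```

Call:
arm_command --pt "-0.001 0.002 0 0 0 0 0" --pt "-0.001 0.002 -0.01 0 0 0 0" --pt "-0.001 0.002 -0.016 0 0 0 0" --pt "-0.001 0.002 -0.021 0 0 0 0" --pt "-0.001 0.002 -0.024 0 0 0 0" --pt "-0.001 0.002 -0.024 0 0 0 0"

```text
time_s: 16.5
ee_pos: [0.5442, 0.038, 0.1349]
eef_rot: [-3.067, -0.681, 0.001]
force: [-0.5, -0.1, -0.1]
opening: 0.362
grasp_force: 59.6
```

Call:
arm_command --pt "0 0 -0.005 0 0 0 0" --pt "0 0 -0.01 0 0 0 0" --pt "0 0 -0.015 0 0 0 0" --pt "0 0 -0.019 0 0 0 0" --pt "0 0 -0.019 0 0 0 0"

```text
time_s: 17.12
ee_pos: [0.5442, 0.0379, 0.1158]
eef_rot: [3.067, 0.681, -0.0]
force: [0.8, -0.7, -1.4]
opening: 0.369
grasp_force: 59.5
```

Call:
arm_command --pt "0 0 -0.001 0 0 0 0" --pt "0 0 -0.002 0 0 0 0" --pt "0 0 -0.003 0 0 0 0" --pt "0 0 -0.004 0 0 0 0" --pt "0 0 -0.005 0 0 0 0"

```text
time_s: 17.75
ee_pos: [0.5444, 0.038, 0.1113]
eef_rot: [3.067, 0.681, 0.0]
force: [-0.6, -1.3, 3.0]
opening: 0.362
grasp_force: 59.8
```

Call:
arm_command --pt "0 0 -0.001 0 0 0 0" --pt "0 0 -0.002 0 0 0 0" --pt "0 0 -0.002 0 0 0 0"

```text
time_s: 18.12
ee_pos: [0.5444, 0.0379, 0.1096]
eef_rot: [3.067, 0.681, 0.001]
force: [-1.0, -1.4, 5.1]
opening: 0.363
grasp_force: 60.0
```

Call:
arm_command --pt "0 0 -0.001 0 0 0 0" --pt "0 0 -0.002 0 0 0 0" --pt "0 0 -0.002 0 0 0 0"

```text
time_s: 18.5
ee_pos: [0.5444, 0.0379, 0.1073]
eef_rot: [3.067, 0.681, 0.0]
force: [-0.1, -0.1, 4.0]
opening: 0.366
grasp_force: 60.0
```

Call:
arm_command --pt "0 0 -0.001 0 0 0 0" --pt "0 0 -0.002 0 0 0 0" --pt "0 0 -0.002 0 0 0 0"

```text
time_s: 18.88
ee_pos: [0.5443, 0.0379, 0.105]
eef_rot: [3.067, 0.681, 0.0]
force: [0.7, -1.5, 2.1]
opening: 0.365
grasp_force: 59.7
```

Call:
arm_command --pt "0 0 -0.001 0 0 0 0" --pt "0 0 -0.002 0 0 0 0" --pt "0 0 -0.002 0 0 0 0"

```text
time_s: 19.25
ee_pos: [0.5444, 0.038, 0.1034]
eef_rot: [3.067, 0.681, 0.0]
force: [-0.2, -1.1, 3.8]
opening: 0.366
grasp_force: 59.9
```

The force follows the click ripple, with the pump at rest at about z = 0.1113. The third click is therefore at about 0.0873.

Call:
arm_command --pt "0 0 -0.002 0 0 0 0" --pt "0 0 -0.004 0 0 0 0" --pt "0 0 -0.006 0 0 0 0" --pt "0 0 -0.008 0 0 0 0" --pt "0 0 -0.01 0 0 0 0" --pt "0 0 -0.01 0 0 0 0"

```text
time_s: 20.0
ee_pos: [0.5444, 0.0379, 0.0937]
eef_rot: [3.067, 0.681, 0.0]
force: [-1.6, -0.4, 8.4]
opening: 0.365
grasp_force: 60.3
```

Call:
arm_command --pt "0 0 -0.002 0 0 0 0" --pt "0 0 -0.004 0 0 0 0" --pt "0 0 -0.004 0 0 0 0"

```text
time_s: 20.38
ee_pos: [0.5444, 0.038, 0.0892]
eef_rot: [3.067, 0.681, 0.0]
force: [-0.2, -1.2, 4.1]
opening: 0.363
grasp_force: 60.0
```

Call:
arm_command --pt "0 0 -0.001 0 0 0 0" --pt "0 0 -0.002 0 0 0 0" --pt "0 0 -0.002 0 0 0 0" --pt "0 0 -0.002 0 0 0 0" --pt "0 0 -0.002 0 0 0 0"

```text
time_s: 21.0
ee_pos: [0.5444, 0.038, 0.0876]
eef_rot: [3.067, 0.681, 0.0]
force: [-1.0, -0.7, 6.2]
opening: 0.363
grasp_force: 60.2
```

```bash
python3 - <<'E'
from m import *
o=r.get_obs();S=snapshot('wrist');o2=r.get_obs();print(o['ee_pos'],o2['ee_pos'],o['force'],o2['force'],o2['opening'])
W=Ro.from_rotvec(o['eef_rot']).as_matrix();x=W[:,0]
for dx,h in((.016,.0285),(.016,.0665)):print(proj(S,o['ee_pos']+x*dx+[0,0,h],o))
# in-hand slip: compare with the grasp picture
import pickle
a=S['frame'][200:340,215:315].max(2).astype(int);b=pickle.load(open('w4.pkl','rb'))[1]['frame'][200:340,215:315].max(2).astype(int)
for c in(48,):print(a[0:130:3,c]);print(b[0:130:3,c])
E
```

```text
[0.54439078 0.03796313 0.08756035] [0.5444024  0.03796352 0.08756152] [-1.04330844 -0.65679108  6.20607414] [-0.97307101 -1.16361872  6.75422728] 0.3625410807791409
[262.91364153 215.42729945]
[263.09545579 250.39634838]
[ 18  30  30  28  24  28  14  19  19  13  19  18  15  18  16  20  17  19
  29  26  33  33  40 140 144 148 151 152 150  87  13  14  13  12  15  13
  21  16  24  27 152 143 141 140]
[157 236 235 232 198 159   5  17  17  15  15  20  13  17  16  17  20  20
  33  37  44  50  49  41  35  26  18  15  13  16  15  14  17  14  13  16
  19  21  25  30 155 142 141 140]
```

The stem shows inside the bore, the sleeve has not slipped in the grip, and the force profile puts the pump at about 23.7 mm. I am handing in.

```bash
python3 -c "
from bench import r;print(r.finish_job())"
```

```text
the job is handed in; nothing more can be done
None
```

I handed the job in at about 21 s of the 64 s allowed, and no verdict came back: the wide sleeve is seated, the narrow one was left upright in the tray, and the gripped sleeve holds the pump near the third click (stroke about 23.7 mm, about 6.5 N).

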